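Seat the green connector in the V-nest for inspection

ROBOT

A 7-joint arm with a two-finger parallel gripper is mounted at the origin on the work surface. World frame = base frame: x ahead of the robot, y to its left, z up, the work surface at z = 0. Lengths are in m, angles in rad, forces in N, time in s.
With the tool pointing down it reaches from about 0.425 to 0.825 m from the base axis. Payload 3.6 kg.
Tool frame: the origin (TCP) lies at the very end of the fingers, on their centre line; the grasp point (between the pads) lies 19 mm behind it; z points along the fingers, y is the direction in which the jaws open and shut (so a half turn about z gives the same grasp; the last joint's range is limited). The gripper opens to 85 mm and grips with 20 to 120 N. Pads are 22 mm wide; open, the fingers measure 114 mm over their backs; the gripper's body (76 mm by 85 mm) begins 54 mm behind the grasp point. The pads swing forward as they close: fully open they stand 13 mm farther back than shut.
Start: joints at [1.222, 0.615, -0.013, 1.423, 0.008, 1.103, -0.04], TCP at [0.206, -0.617, 0.231] pointing down, gripper open.
Joint ranges: [-3.12, 3.12], [-0.3, 2.06], [-1.34, 1.32], [0.26, 2.42], [-1.36, 4.5], [0.01, 1.98], [-2.84, 2.84]. Speed limits (rad/s): [2.79, 2.79, 3.14, 3.14, 3.14, 3.14, 3.14].

INTERFACE

Orientations are given as [roll, pitch, yaw] about the fixed x, y, z axes, in that order (R = Rz(yaw) Ry(pitch) Rx(roll)).
In Python, from workcell import robot gives the robot as it stands.
- The arm moves only by the shell command python3 -m pendant 'ROWS'. ROWS is text: rows parted by semicolons, each of 7 numbers parted by spaces: the shift along the world's x, y, z in m, then the turn, a rotation vector about the world's x, y, z in degrees, then the closure, from -1 (fully open) to 1 (shut), so that 0 is half open. In form: x y z ax ay az gripper; .... A call has 1 to 12 rows; each row shifts and turns the commanded pose from where the row before left it; what a row does not reach is not made up. A row lasts 1/10 s, in which the tool goes at most 50 mm and 8.59 degrees, less where a joint would pass 70% of its speed; a pose out of reach is approached as far as the arm can. A call is refused whole if a number of a shift passes 0.05 or a number of a turn 8.59, either way. A call with a gripper value outside its range is refused whole. The fingers move at their own pace and stop on an object; the grip force is fixed at half the most. Time passes only in rows, so rows that do not move let the fingers close. It gives the time, the measured TCP pose, the force and the opening at its end, in the units of the state.
- robot.state(): the state, without advancing time (a new reading comes with each control period).
- robot.snapshot(name): name is "scene" or "side" or "wrist"; returns a dict with "img" (384x512x3 uint8, red, green, blue), "fov_y" (degrees; the focal length in pixels is half the picture's height over the tangent of half this angle, whatever the lens; pixels are square), "cx", "cy" (the principal point, pixels), "k1" (the pictures are not rectified: a ray, as slopes to the right and down, at radius r is drawn at 1 + k1 r^2 times it, then the intrinsics apply), "rvec" (rotation vector, rad) and "tvec" (3), from world to camera coordinates, as OpenCV has them. Camera axes: x right, y down, z forward; pixel columns grow to the right and rows downward; lengths in m; the calibration is good to about 2 mm. A picture is of the moment at which its call begins. There is no depth.
- robot.sign_off(): hands the job in, once; it reports no verdict.
Trained networks look in a picture, given as the dict that the camera call returned (one of the last four; its "shot" number tells which), for a name from the list of things; names that differ only in an ending like _2 or _b are one class to them, and where a whole thing is asked for, a point or a joint stands for the part that bears it (a point fixed in the world has none). Each returns a list of dicts, best first, with "conf" (0 to 1); they miss things now and then, are a little off and sometimes report something else, mostly with a low value. They report only what shows in the picture. A call takes as long as a camera call. They do not tell look-alikes from the thing itself.
- robot.trace(picture, label): "mask" (384x512 bool, what is visible of it) and "rect" ([left, top, right, bottom] in pixels, round what is visible of it).
The state is a dict: "time_s": time; "qpos": joint angles; "joint_velocities": joint speeds; "joint_torque": joint torques, N m; "tool_pos": TCP position; "orientation": TCP orientation; "force": force on the tool from outside, world axes, zero at the start; "moment": the same for the moment, N m; "grip_width": finger opening in m.
Only numpy, scipy, OpenCV 4.12 (cv2) and the standard library are available. Lean on these libraries where they do the work, as an engineer would, in place of code of your own. Each camera call takes 0.05 s, during which the arm holds its last target.

TASK

Take the round connector with the green face and stand it, face up, on the blue bed of the inspection nest. Push it fully home into the V, until it touches both white flanks and the brass back stop. Leave the orange and the white connector where they are, and let go at the end.

Things in the scene. Friction and masses are not known exactly. Their poses are not given: they have to be found in the camera images.
- connector_green: The connector to seat: a loose upright disc of smooth aluminium, 54 mm in diameter, 28 mm tall in all; the top 4 mm is a green face 48 mm across with seven black pin holes, and a green band runs round its side. About 140 g. Origin at the centre of its underside; z points up out of its face.
- connector_orange: A bystander of exactly the same shape and size, with an orange face and band. Origin at the centre of its underside.
- connector_white: A bystander of exactly the same shape and size, with a white face and band. Origin at the centre of its underside.
- nest: Fixed nest. Origin at table height under the centre of a seated connector; x is the push direction. Blue bed 8 mm thick, 136 wide (y), from x=-100 (front edge) to 60 mm. On it, 20 mm high: two slick white flanks 12 mm thick, forming a 90 degree V seen from above, its open mouth (100 mm wide) at x=-12, and a brass back stop, face at x=27. A connector pushed along +x centres itself.
Things that resemble listed ones, but are neither listed nor needed, are in the scene too. Leave any pink or purple look-alike of the connector_green alone. Of the things that look like the nest, the smaller one is meant.

How it is judged:
At the end, for the whole second after the job is handed in: The green connector rests face up (within 10 degrees) on the bed of the nest, released and still, home against both flanks and the back stop: its centre within 4 mm of the nest's seat point along and across the V. The orange and white connectors are within 20 mm of where they started (x of connector_green in the frame of nest between -0.004 and 0.004 m and y of connector_green in the frame of nest between -0.004 and 0.004 m and z of connector_green in the frame of nest between 0.005 and 0.012 m and angle between connector_green's own z axis and vertical below 0.17 rad and linear speed of connector_green below 0.02 m/s and distance of each of connector_orange, connector_white from where it was at the start of the episode below 0.02 m); the robot touches nothing.
It fails at once if the orange connector is shifted by more than 20 mm (distance of connector_orange from where it was at the start of the episode above 0.02 m).
It fails at once if the white connector is shifted by more than 20 mm (distance of connector_white from where it was at the start of the episode above 0.02 m).
It also fails if it takes over 45 s, if anything falls off the work surface, if the arm or the gripper's body presses on something with over 40 N, if the wrist force passes 120 N, or if a joint passes its speed limit or range.

## Working session

There is one attempt and no reset: what is moved stays moved. The work goes in short steps, Python scripts to look and compute and a shell command to move; the robot and the scene stay as the last step left them, time stands still between calls to the robot, and variables do not carry over. Pictures are saved under pics/ and viewed, and the job is handed in when it is done.

```bash
mkdir -p pics; ls
cat > h.py <<'E'
import numpy as np,cv2
from workcell import robot
def K(s):
    f=s["img"].shape[0]/2/np.tan(np.radians(s["fov_y"])/2)
    return f
def pix2plane(s,uv,z):
    f=K(s);uv=np.atleast_2d(np.asarray(uv,float))
    d=np.stack([(uv[:,0]-s["cx"])/f,(uv[:,1]-s["cy"])/f],1)
    u=d.copy()
    for _ in range(30): u=d/(1+s["k1"]*(u**2).sum(1,keepdims=True))
    R=cv2.Rodrigues(np.array(s["rvec"],float))[0];t=np.array(s["tvec"],float)
    r=np.c_[u,np.ones(len(u))]@R; c=-R.T@t
    return c+r*((z-c[2])/r[:,2])[:,None]
def proj(s,P):
    f=K(s);R=cv2.Rodrigues(np.array(s["rvec"],float))[0];t=np.array(s["tvec"],float)
    p=np.atleast_2d(P)@R.T+t;u=p[:,:2]/p[:,2:]
    u=u*(1+s["k1"]*(u**2).sum(1,keepdims=True))
    return u*f+[s["cx"],s["cy"]]
def save(s,n): cv2.imwrite(f"pics/{n}.png",cv2.cvtColor(s["img"],cv2.COLOR_RGB2BGR))
E
python3 - <<'E'
from h import *
st=robot.state();print({k:np.round(v,3).tolist() for k,v in st.items()})
for n in ["scene","side","wrist"]:
    s=robot.snapshot(n);save(s,n+"0")
    R=cv2.Rodrigues(np.array(s["rvec"],float))[0];print(n,s["fov_y"],s["k1"],-R.T@s["tvec"],R[2])
    for l in ["connector_green","connector_orange","connector_white","nest"]:
        for r in robot.trace(s,l):
            m=r["mask"];ys,xs=np.nonzero(m)
            print(l,round(r["conf"],2),r["rect"],m.sum(),[pix2plane(s,[xs.mean(),ys.mean()],0.02)[0].round(3) if m.sum() else None])
E
```

```text
pics
{'time_s': 0.0, 'qpos': [1.223, 0.616, -0.013, 1.425, 0.008, 1.103, -0.04], 'joint_velocities': [0.0, -0.001, 0.002, -0.001, -0.0, 0.0, -0.001], 'joint_torque': [-0.0, -46.921, 0.259, -17.103, 0.01, 0.01, 0.0], 'tool_pos': [0.205, -0.616, 0.23], 'orientation': [-3.139, 0.0, 0.322], 'force': [0.457, 0.086, 0.539], 'moment': [0.031, -0.014, -0.042], 'grip_width': 0.085}
scene 45.31178798123229 -0.1918466912322288 [1.08132786 0.01680491 0.85970978] [-0.58107993 -0.05304319 -0.81211609]
connector_green 0.8 [159.3, 231.5, 182.1, 262.0] 538 [array([ 0.624, -0.201,  0.02 ])]
connector_green 0.68 [261.8, 235.3, 285.3, 258.6] 505 [array([0.602, 0.016, 0.02 ])]
connector_green 0.66 [204.6, 244.3, 232.1, 269.5] 533 [array([ 0.639, -0.095,  0.02 ])]
connector_green 0.18 [225.5, 175.9, 244.4, 202.1] 465 [array([ 0.462, -0.084,  0.02 ])]
connector_orange 0.75 [140.4, 185.6, 165.7, 212.3] 517 [array([ 0.509, -0.254,  0.02 ])]
connector_white 0.7 [224.2, 175.6, 244.2, 200.9] 450 [array([ 0.462, -0.083,  0.02 ])]
nest 0.6 [335.7, 216.1, 408.2, 282.5] 4152 [array([0.594, 0.222, 0.02 ])]
side 53.833361448893044 0.020695522962048248 [ 0.36106101 -0.81564052  0.50508461] [ 0.12179897  0.86389144 -0.48872956]
connector_green 0.78 [287.8, 182.8, 314.2, 205.0] 360 [array([0.596, 0.007, 0.02 ])]
connector_green 0.65 [321.8, 227.6, 351.3, 257.8] 555 [array([ 0.616, -0.209,  0.02 ])]
connector_green 0.62 [315.7, 202.4, 339.6, 226.8] 456 [array([ 0.631, -0.105,  0.02 ])]
connector_orange 0.78 [272.7, 254.1, 302.4, 280.7] 639 [array([ 0.5  , -0.263,  0.02 ])]
nest 0.93 [253.2, 149.9, 311.7, 177.1] 1140 [array([0.573, 0.194, 0.02 ])]
nest 0.58 [147.3, 152.4, 230.6, 193.9] 2261 [array([0.299, 0.181, 0.02 ])]
wrist 60.71887169093491 0.013354100949994684 [ 0.28272271 -0.5908963   0.37408286] [-0.29978492 -0.10004486 -0.94874656]
```

View pics/scene0.png

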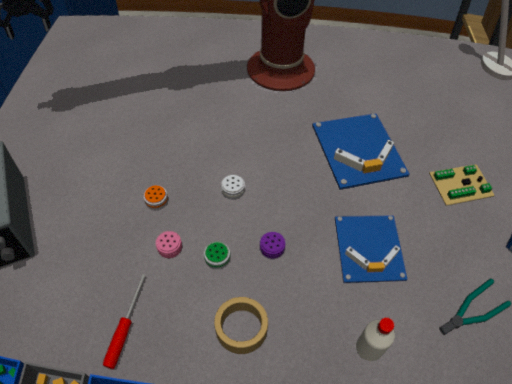

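View pics/side0.png

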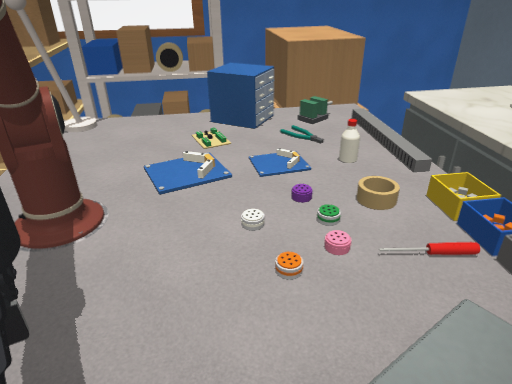

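The scene shows green at (217,254), pink at (168,243), purple at (272,244), orange at (155,195) and white at (232,185). The smaller nest is around (370,248), with its V opening toward the robot. Next I'll measure them precisely.

```bash
cat > meas.py <<'E'
from h import *
from scipy.optimize import least_squares
import sys
def greenc(s,near=None,z=0.028):
    h=cv2.cvtColor(s["img"],cv2.COLOR_RGB2HSV)
    return ((h[...,0]>50)&(h[...,0]<80)&(h[...,1]>120)&(h[...,2]>50))
def blob(s,uv):
    m=cv2.morphologyEx(greenc(s).astype(np.uint8),cv2.MORPH_CLOSE,np.ones((3,3)))
    n,l,st,c=cv2.connectedComponentsWithStats(m)
    i=1+np.argmin(((c[1:]-uv)**2).sum(1)+1e4*(st[1:,4]<50)); return l==i
def nestcorn(s,uv):
    h=cv2.cvtColor(s["img"],cv2.COLOR_RGB2HSV)
    m=((h[...,0]>98)&(h[...,0]<118)&(h[...,1]>140)).astype(np.uint8)
    n,l,st,c=cv2.connectedComponentsWithStats(m)
    i=1+np.argmin(((c[1:]-uv)**2).sum(1)+1e5*(st[1:,4]<200))
    return l==i,st[i]
E
python3 - <<'E'
from meas import *
for n,g,ne in [("scene",(217,254),(370,250)),("side",(329,213),(280,162))]:
    s=robot.snapshot(n)
    b=blob(s,g);ys,xs=np.nonzero(b)
    hull=cv2.convexHull(np.c_[xs,ys].astype(np.int32))
    w=pix2plane(s,[xs.mean(),ys.mean()],0.028)[0];print(n,b.sum(),xs.min(),xs.max(),ys.min(),ys.max(),w.round(4))
    m,st=nestcorn(s,ne);print(st)
    ys,xs=np.nonzero(m)
    hull=cv2.convexHull(np.c_[xs,ys].astype(np.int32))
    q=cv2.approxPolyDP(hull,4,True)[:,0]
    print(q.tolist(),pix2plane(s,q,0.008).round(4).tolist())
    x0,y0=int(xs.min())-15,int(ys.min())-15
    im=s["img"][y0:y0+100,x0:x0+110];cv2.imwrite(f"pics/{n}_nest.png",cv2.resize(im[...,::-1],None,fx=6,fy=6,interpolation=2))
E
```

```text
scene 339 206 227 242 261 [ 0.6355 -0.0966  0.028 ]
[ 335  216   72   66 3238]
[[406, 279], [344, 281], [335, 217], [393, 218]] [[0.6522, 0.2998, 0.008], [0.667, 0.1688, 0.008], [0.5122, 0.1503, 0.008], [0.5022, 0.2825, 0.008]]
side 174 320 338 205 215 [ 0.6345 -0.0978  0.028 ]
[250 154  61  22 777]
[[310, 169], [260, 175], [250, 158], [300, 157]] [[0.6616, 0.1593, 0.008], [0.5095, 0.1461, 0.008], [0.4968, 0.2681, 0.008], [0.6538, 0.248, 0.008]]
```

```bash
ls pics
```

```text
scene0.png
scene_nest.png
side0.png
side_nest.png
wrist0.png
```

Both cameras agree on green at about (0.635, -0.097). The nest seat is at about (0.603, 0.228), yaw about 6.2°. I'll move above green first.

```bash
python3 -m pendant '.025 .031 0 0 0 -1 -1;.025 .031 0 0 0 -1 -1;.025 .031 0 0 0 -1 -1;.025 .031 0 0 0 -1 -1;.025 .031 0 0 0 -1 -1;.025 .031 0 0 0 -1 -1;.025 .031 0 0 0 -1 -1;.025 .031 0 0 0 -1 -1;.025 .031 0 0 0 -1 -1;.025 .031 0 0 0 -1 -1;.025 .031 0 0 0 -1 -1;.025 .031 0 0 0 -1.2 -1'
python3 -m pendant '.025 .03 -.01 0 0 0 -1;.025 .03 -.01 0 0 0 -1;.025 .03 -.02 0 0 0 -1;.025 .03 -.02 0 0 0 -1;.02 .02 -.02 0 0 0 -1;0 0 0 0 0 0 -1'
python3 - <<'E'
from meas import *
print({k:np.round(v,3).tolist() for k,v in robot.state().items() if k in("time_s","tool_pos","orientation","force")})
s=robot.snapshot("wrist");save(s,"wrist1")
for r in robot.trace(s,"connector_green"): print(r["conf"],r["rect"])
h=greenc(s);n,l,st,c=cv2.connectedComponentsWithStats(cv2.morphologyEx(h.astype(np.uint8),cv2.MORPH_CLOSE,np.ones((5,5))))
for i in range(1,n):
    if st[i,4]>200: print(st[i],c[i],pix2plane(s,c[i],0.028))
E
```

```text
time_s: 2.05
tool_pos: [0.5066, -0.2433, 0.2316]
orientation: [3.141, -0.001, 0.108]
force: [0.3, -0.3, -0.4]
grip_width: 0.0853
time_s: 2.65
tool_pos: [0.6265, -0.0977, 0.1478]
orientation: [-3.136, 0.003, 0.117]
force: [-1.0, -0.7, 0.4]
grip_width: 0.0854
{'time_s': 2.65, 'tool_pos': [0.626, -0.098, 0.148], 'orientation': [-3.136, 0.003, 0.117], 'force': [-0.997, -0.724, 0.446]}
0.94 [225.8, 140.9, 289.5, 201.3]
0.92 [339.7, 169.5, 410.9, 234.6]
0.81 [90.2, 162.5, 163.6, 227.6]
[ 232  150   55   53 2195] [258.89020501 176.36309795] [[ 0.63482899 -0.09615003  0.028     ]]
```

View pics/wrist1.png

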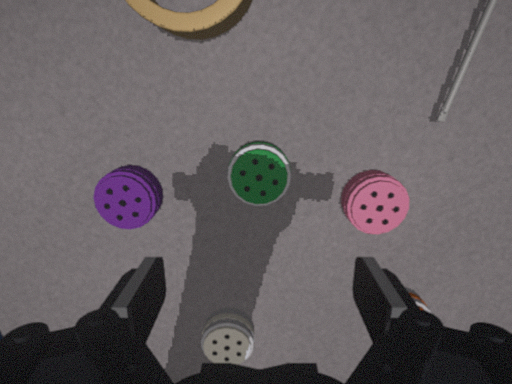

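Green is at wrist pixel (259,176), at (0.635, -0.096), clear of pink and purple. Descending to grasp it.

```bash
python3 -m pendant '.0085 .0015 -.03 0 0 0 -1;0 0 -.04 0 0 0 -1;0 0 -.035 0 0 0 -1;0 0 -.02 0 0 0 -1;0 0 -.012 0 0 0 -1;0 0 -.005 0 0 0 -1;0 0 0 0 0 0 -1;0 0 0 0 0 0 -1'
```

```text
time_s: 3.55
tool_pos: [0.6352, -0.1037, 0.0109]
orientation: [3.141, -0.003, 0.108]
force: [0.3, -0.5, 1.1]
grip_width: 0.0854
```

```bash
python3 -m pendant '0 .004 -.005 0 0 0 -1;0 0 0 0 0 0 -1'
python3 - <<'E'
from meas import *
for i in range(3): 
    s=robot.snapshot("side");print(np.round(robot.state()["tool_pos"],4))
save(s,"side1")
im=s["img"][130:300,230:420];cv2.imwrite("pics/side1c.png",cv2.resize(im[...,::-1],None,fx=4,fy=3.5))
E
```

```text
time_s: 3.75
tool_pos: [0.6342, -0.0979, 0.0046]
orientation: [-3.141, -0.0, 0.11]
force: [0.5, 0.5, -0.5]
grip_width: 0.0852
[ 0.6342 -0.0982  0.0045]
[ 0.6342 -0.0986  0.0046]
[ 0.6342 -0.0989  0.0045]
```

View pics/side1c.png

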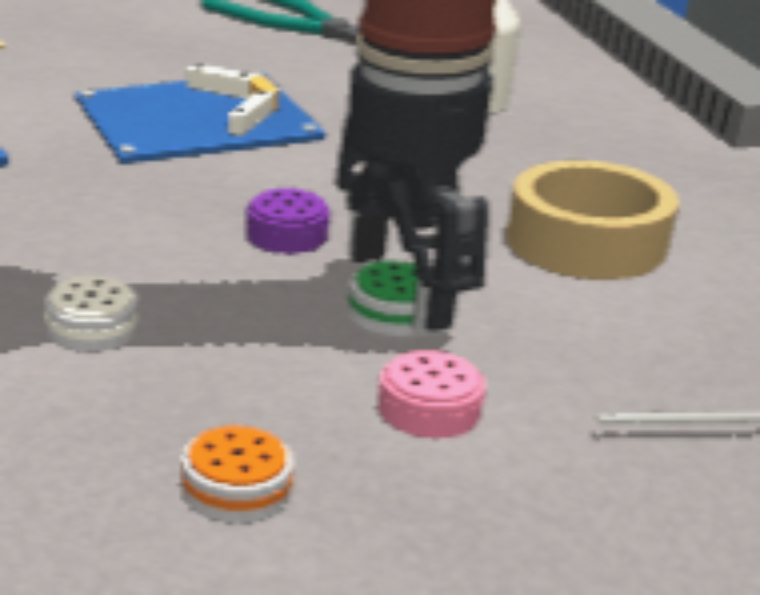

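The side view shows the fingers straddling green at about (385,300) in the crop, clear of pink. Closing the gripper.

```bash
python3 -m pendant '0 0 0 0 0 0 1;0 0 0 0 0 0 1;0 0 0 0 0 0 1;0 0 0 0 0 0 1;0 0 0 0 0 0 1;0 0 0 0 0 0 1;0 0 0 0 0 0 1;0 0 0 0 0 0 1'
```

```text
time_s: 4.7
tool_pos: [0.6346, -0.0992, 0.0048]
orientation: [3.141, -0.001, 0.109]
force: [-1.0, -0.0, 5.7]
grip_width: 0.0522
```

```bash
python3 -m pendant '0 0 .01 0 0 0 1;0 0 .02 0 0 0 1;0 0 .03 0 0 0 1;0 0 .03 0 0 0 1;0 0 0 0 0 0 1'
python3 - <<'E'
from meas import *
s=robot.snapshot("wrist");save(s,"wrist2")
s=robot.snapshot("side");save(s,"side2")
im=s["img"][110:260,250:400];cv2.imwrite("pics/side2c.png",cv2.resize(im[...,::-1],None,fx=4,fy=4))
E
```

```text
time_s: 5.2
tool_pos: [0.6367, -0.0996, 0.0985]
orientation: [3.14, -0.008, 0.109]
force: [2.0, 0.4, -2.2]
grip_width: 0.0519
```

View pics/wrist2.png

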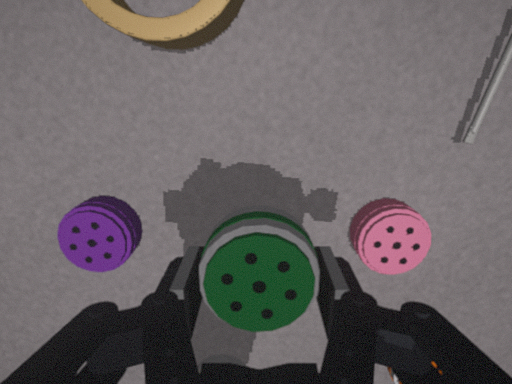

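View pics/side2c.png

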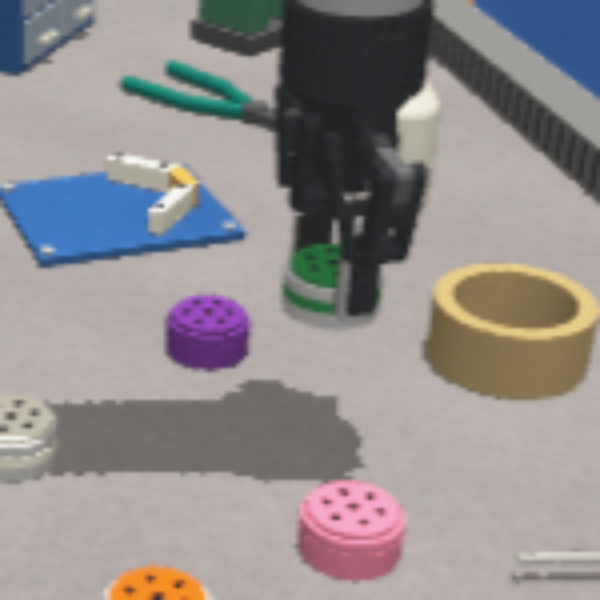

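Green is held level and off the table. Now moving it above the front of the bed.

```bash
python3 -m pendant '-.009 .032 0 0 0 0 1;-.009 .032 0 0 0 0 1;-.009 .032 0 0 0 0 1;-.009 .032 0 0 0 0 1;-.009 .032 0 0 0 0 1;-.009 .032 0 0 0 0 1;-.009 .032 0 0 0 0 1;-.009 .032 0 0 0 0 1;-.009 .032 0 0 0 0 1;-.0105 .032 0 0 0 0 1;0 0 0 0 0 0 1;0 0 0 0 0 0 1'
python3 - <<'E'
from meas import *
s=robot.snapshot("wrist");save(s,"wrist3");print(robot.state()["tool_pos"])
E
```

```text
time_s: 6.5
tool_pos: [0.5407, 0.2214, 0.0924]
orientation: [3.14, 0.004, 0.112]
force: [1.0, 0.0, -2.8]
grip_width: 0.052
[0.54161752 0.21962864 0.0927238 ]
```

View pics/wrist3.png

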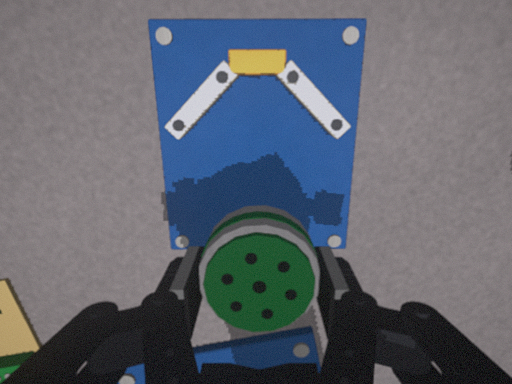

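Run:
```python
from meas import *
s=robot.snapshot("wrist")
m,st=nestcorn(s,(258,150));print(st)
c=[(149.5,19.5),(366,19.5),(346,248),(171,248)]
w=pix2plane(s,c,.008)[:,:2]
L=np.array([[.06,.068],[.06,-.068],[-.1,-.068],[-.1,.068]])
def fit(L,w):
    a=L-L.mean(0);b=w-w.mean(0);th=np.arctan2((a[:,0]*b[:,1]-a[:,1]*b[:,0]).sum(),(a*b).sum())
    R=np.array([[np.cos(th),-np.sin(th)],[np.sin(th),np.cos(th)]]);t=w.mean(0)-R@L.mean(0)
    return np.degrees(th),t,(w-(L@R.T+t)).round(4).tolist()
print(fit(L,w))
b=pix2plane(s,[(230,73),(285,73)],.028)[:,:2];print("stop face top",b.round(4))
print("flank top tips",pix2plane(s,[(166,128),(350,126)],.028).round(4))
S=robot.snapshot("scene");save(S,"scene3")
print("big nest corner pts",pix2plane(S,[(408,175),(340,187),(372,170)],.01).round(3))
```

```text
[  145    20   217   230 33701]
(np.float64(6.3330401049632465), array([0.60098754, 0.22632781]), [[-0.0008, -0.0011], [-0.0012, 0.0011], [0.0008, 0.0003], [0.0012, -0.0002]])
stop face top [[0.6266 0.2459]
 [0.6302 0.2135]]
flank top tips [[0.5902 0.283  0.028 ]
 [0.6039 0.1691 0.028 ]]
big nest corner pts [[0.375 0.33  0.01 ]
 [0.429 0.162 0.01 ]
 [0.369 0.241 0.01 ]]
```

View pics/scene3.png

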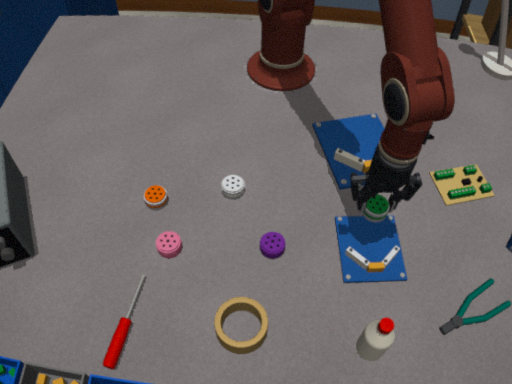

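The wrist fit gives the seat at (0.602, 0.227), yaw 6.3°, with residuals around 1 mm. Lowering onto the bed.

```bash
python3 -m pendant '0 0 -.03 0 0 0 1;0 0 -.025 0 0 0 1;0 0 -.012 0 0 0 1;0 0 -.007 0 0 0 1;0 0 -.002 0 0 0 1;0 0 0 0 0 0 1;0 0 0 0 0 0 1'
```

```text
time_s: 7.35
tool_pos: [0.5434, 0.2212, 0.0193]
orientation: [-3.141, -0.002, 0.109]
force: [-0.4, -0.4, -1.9]
grip_width: 0.0516
```

```bash
python3 -m pendant '0 0 -.003 0 0 0 1;0 0 -.002 0 0 0 1;0 0 0 0 0 0 1';python3 -m pendant '0 0 -.001 0 0 0 1;0 0 0 0 0 0 1'
```

```text
time_s: 7.65
tool_pos: [0.5424, 0.2209, 0.0132]
orientation: [3.142, 0.0, 0.109]
force: [-0.2, -0.3, -1.3]
grip_width: 0.0517
time_s: 7.85
tool_pos: [0.5426, 0.221, 0.0128]
orientation: [-3.141, -0.0, 0.109]
force: [-1.1, 0.1, 2.7]
grip_width: 0.0519
```

Contact shows at z = 12.8 mm, as expected. Opening.

```bash
python3 -m pendant '0 0 0 0 0 0 -1;0 0 0 0 0 0 -1;0 0 0 0 0 0 -1;0 0 0 0 0 0 -1;0 0 0 0 0 0 -1;0 0 0 0 0 0 -1;0 0 0 0 0 0 -1'
python3 - <<'E'
from meas import *
s=robot.snapshot("wrist");save(s,"wrist4");print(robot.state()["tool_pos"])
E
```

```text
time_s: 8.55
tool_pos: [0.5426, 0.2209, 0.0123]
orientation: [-3.142, -0.0, 0.109]
force: [-0.1, 0.4, 0.5]
grip_width: 0.0855
[0.54257901 0.22092002 0.01227745]
```

View pics/wrist4.png

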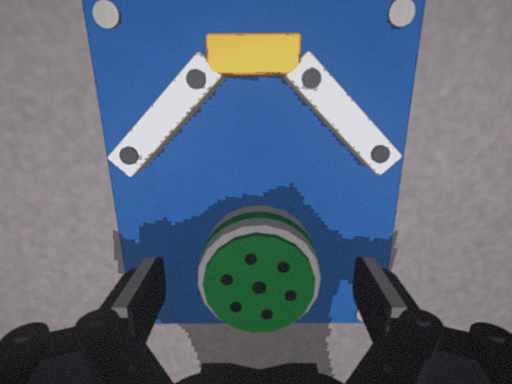

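Released and upright at wrist pixel (259,280), centred on the V. Next I retreat, close the fingers and push from behind.

```bash
python3 -m pendant '-.01 -.0011 .002 0 0 0 -1;-.02 -.0022 .002 0 0 0 -1;-.02 -.0022 0 0 0 0 -1;-.003 -.0003 0 0 0 0 -1;0 0 0 0 0 0 1;0 0 0 0 0 0 1;0 0 0 0 0 0 1;0 0 0 0 0 0 1;0 0 0 0 0 0 1;0 0 0 0 0 0 1;0 0 0 0 0 0 1;0 0 0 0 0 0 1'
python3 - <<'E'
from meas import *
s=robot.snapshot("wrist");save(s,"wrist5");print(robot.state()["tool_pos"],robot.state()["grip_width"])
E
```

```text
time_s: 9.8
tool_pos: [0.4896, 0.2151, 0.0163]
orientation: [-3.142, 0.0, 0.109]
force: [0.7, 0.0, -1.2]
grip_width: 0.0
[0.48959413 0.21512528 0.01628348] 2.982084594596562e-05
```

View pics/wrist5.png

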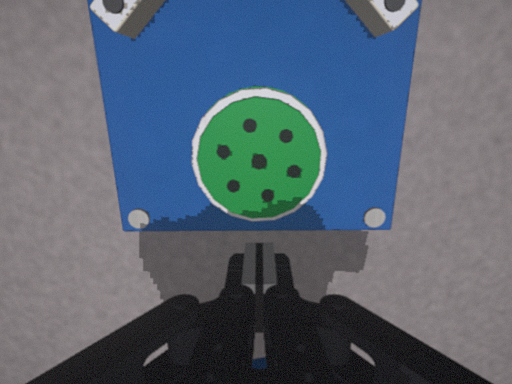

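The fingers are shut and centred behind green. Pushing forward.

```bash
python3 -m pendant '.01 .0011 0 0 0 0 1;.005 .0006 0 0 0 0 1;.005 .0006 0 0 0 0 1;.005 .0006 0 0 0 0 1;.005 .0006 0 0 0 0 1;.005 .0006 0 0 0 0 1;.005 .0006 0 0 0 0 1;.005 .0006 0 0 0 0 1;.005 .0006 0 0 0 0 1;.005 .0006 0 0 0 0 1;.005 .0006 0 0 0 0 1;0 0 0 0 0 0 1'
python3 - <<'E'
from meas import *
s=robot.snapshot("wrist");save(s,"wrist6");print(robot.state()["tool_pos"],robot.state()["grip_width"])
E
```

```text
time_s: 11.05
tool_pos: [0.5508, 0.2223, 0.0164]
orientation: [-3.141, -0.002, 0.109]
force: [0.4, -0.1, 0.0]
grip_width: 0.0001
[0.55031011 0.22225771 0.01635984] -5.889979255466094e-05
```

View pics/wrist6.png

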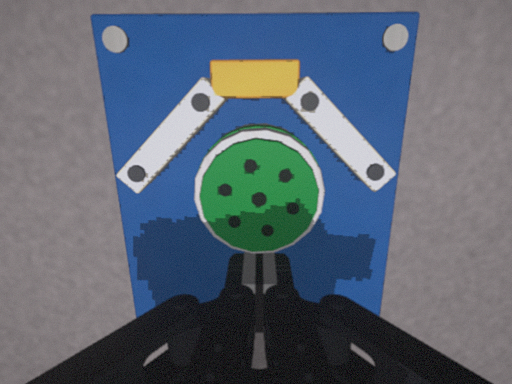

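```bash
python3 -m pendant '.003 .0003 0 0 0 0 1;.003 .0003 0 0 0 0 1;.003 .0003 0 0 0 0 1;.002 .0002 0 0 0 0 1;0 0 0 0 0 0 1'; python3 -m pendant '.002 .0002 0 0 0 0 1;0 0 0 0 0 0 1'; python3 -m pendant '.002 .0002 0 0 0 0 1;0 0 0 0 0 0 1'
```

```text
time_s: 11.6
tool_pos: [0.5611, 0.2233, 0.0163]
orientation: [-3.141, -0.001, 0.109]
force: [0.3, 0.5, -0.7]
grip_width: -0.0003
time_s: 11.8
tool_pos: [0.5622, 0.2237, 0.0162]
orientation: [-3.141, 0.001, 0.109]
force: [-1.4, 1.1, -0.1]
grip_width: 0.0001
time_s: 12.0
tool_pos: [0.5624, 0.2237, 0.0159]
orientation: [3.141, 0.005, 0.11]
force: [-4.3, -0.2, 1.8]
grip_width: -0.0003
```

```bash
python3 -m pendant '.002 .0002 0 0 0 0 1;0 0 0 0 0 0 1'; python3 -m pendant '.002 .0002 0 0 0 0 1;0 0 0 0 0 0 1;0 0 0 0 0 0 1'
python3 - <<'E'
from meas import *
s=robot.snapshot("wrist");save(s,"wrist7");print(robot.state()["force"])
E
```

```text
time_s: 12.2
tool_pos: [0.5624, 0.2237, 0.0156]
orientation: [3.141, 0.009, 0.11]
force: [-8.7, -1.0, 3.0]
grip_width: 0.0003
time_s: 12.5
tool_pos: [0.5624, 0.2236, 0.0152]
orientation: [3.14, 0.013, 0.11]
force: [-10.0, -0.9, 4.7]
grip_width: 0.0001
[-9.71471094 -1.44061562  3.88421921]
```

View pics/wrist7.png

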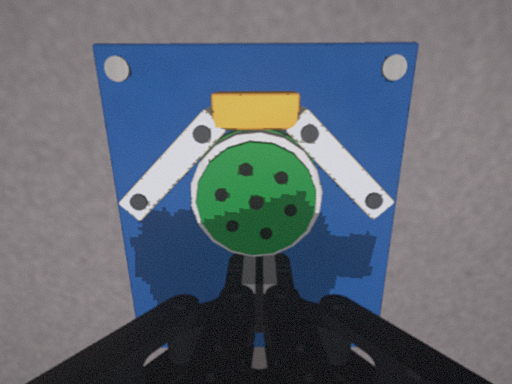

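The arm met a hard stop with about 10 N, and green sits in the V. Backing away along -x, then up, to check.

```bash
python3 -m pendant '-.006 -.0007 0 0 0 0 1;-.01 -.0011 0 0 0 0 1;-.02 -.0022 .005 0 0 0 1;-.02 -.0022 .03 0 0 0 1;0 0 .04 0 0 0 1;0 0 .04 0 0 0 1;0 0 0 0 0 0 1'
python3 - <<'E'
from meas import *
s=robot.snapshot("wrist");save(s,"wrist8")
S=robot.snapshot("scene");save(S,"scene8");D=robot.snapshot("side")
for q,uv in((s,(258,150)),(S,(372,255)),(D,(290,155))):
    b=blob(q,uv);ys,xs=np.nonzero(b);print(b.sum(),xs.mean(),ys.mean(),pix2plane(q,[xs.mean(),ys.mean()],.036).round(4))
for l in ["connector_orange","connector_white"]:
    for r in robot.trace(S,l)[:1]:
        ys,xs=np.nonzero(r["mask"]);print(l,r["conf"],pix2plane(S,[xs.mean(),ys.mean()],.02).round(3))
E
```

```text
time_s: 13.25
tool_pos: [0.5174, 0.2194, 0.1374]
orientation: [-3.137, -0.015, 0.108]
force: [0.4, 0.5, -0.1]
grip_width: 0.0003
3147 258.58595487766127 83.03622497616777 [[0.6005 0.229  0.036 ]]
332 374.20180722891564 248.46987951807228 [[0.6011 0.2279 0.036 ]]
80 285.05 152.8375 [[0.6   0.226 0.036]]
connector_orange 0.89 [[ 0.508 -0.255  0.02 ]]
connector_white 0.69 [[ 0.461 -0.083  0.02 ]]
```

View pics/wrist8.png

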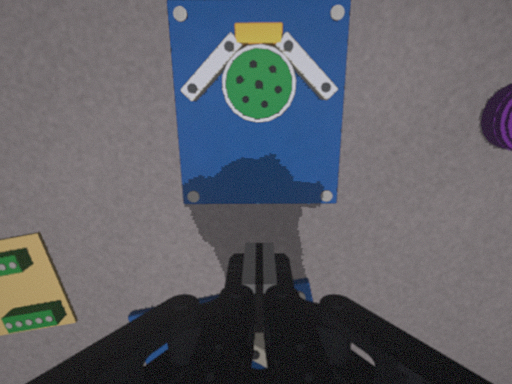

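Run:
```python
from meas import *
s=robot.snapshot("wrist")
im=s["img"][10:135,170:350].copy();cv2.imwrite("pics/w9.png",cv2.resize(im[...,::-1],None,fx=4.4,fy=4.4,interpolation=cv2.INTER_CUBIC))
# front bed corners + back flank dots (symmetric): axis of V
c=[(182.5,203.5),(338,203.5)]
w=pix2plane(s,c,.008)[:,:2];th=np.radians(6.3);ex=np.array([np.cos(th),np.sin(th)]);ey=np.array([-ex[1],ex[0]])
front=w.mean(0);print("yaw",np.degrees(np.arctan2(*(w[0]-w[1])[[1,0]]))-90)
d=np.array([.6005,.229])-front
b=blob(s,(258,80));ys,xs=np.nonzero(b);g=pix2plane(s,[xs.mean(),ys.mean()],.036)[0,:2]-front
print("rel front edge (want .1,0):",g@ex,g@ey)
f=pix2plane(s,[(235.5,44),(282.5,44)],.028)[:,:2]-front;print("stop face (want .127)",f@ex,f@ey)
k=pix2plane(s,[(229,46),(288,46),(192,89),(326,87)],.028)[:,:2]-front;print("dots",(k@ex).round(4),(k@ey).round(4))
```

```text
yaw 6.234405060039364
rel front edge (want .1,0): 0.10546402736174292 0.003196845253993755
stop face (want .127) [0.123251   0.12322224] [ 0.01702129 -0.01501524]
dots [0.122  0.122  0.0941 0.0954] [ 0.0215 -0.0188  0.0486 -0.0465]
```

View pics/w9.png

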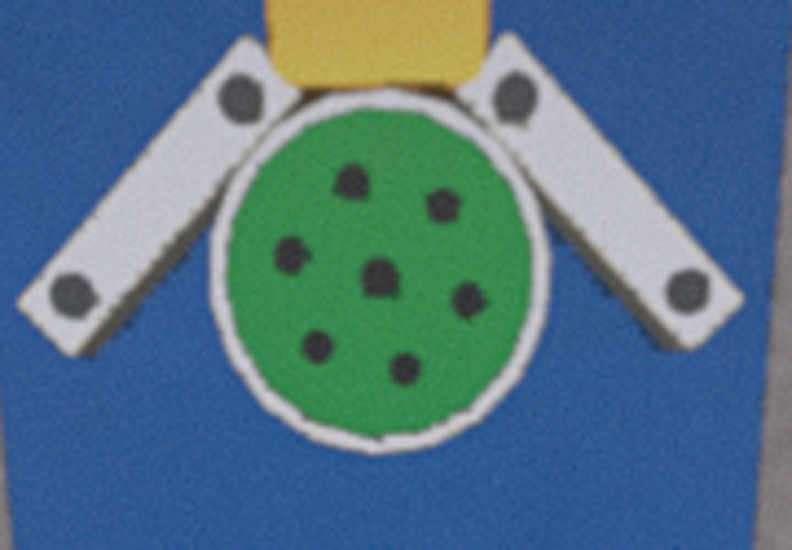

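The pixels I typed in came from the previous frame, taken while the arm was still settling (the disc has moved from row 83 to about row 73). I'll redo this with one consistent picture.

Run:
```python
from meas import *
s=robot.snapshot("wrist");save(s,"wrist10")
print(robot.state()["tool_pos"],robot.state()["time_s"])
h=cv2.cvtColor(s["img"],cv2.COLOR_RGB2HSV)
th=np.radians(6.3);ex=np.array([np.cos(th),np.sin(th)]);ey=np.array([-ex[1],ex[0]])
b=blob(s,(258,75));ys,xs=np.nonzero(b);gp=(xs.mean(),ys.mean());g=pix2plane(s,gp,.036)[0,:2]
# brass mask bottom edge, and front bed edge
br=(h[...,0]>15)&(h[...,0]<32)&(h[...,1]>100);br[120:]=0;yb,xb=np.nonzero(br);print("brass",xb.min(),xb.max(),yb.min(),yb.max(),"face px",gp)
f=pix2plane(s,[(xb.mean(),yb.max()+.5)],.028)[0,:2]
bl=(h[...,0]>98)&(h[...,0]<118)&(h[...,1]>140)
col=[np.nonzero(bl[120:240,c])[0].max()+120 for c in (215,235,280,300)];print(col)
ed=pix2plane(s,[(258,np.median(col)+.5)],.008)[0,:2]
o=f; print("stop-to-disc centre along x (want .027):",(f-g)@ex,"across",(f-g)@ey)
print("front edge-to-disc (want .100):",(g-ed)@ex)
dots=pix2plane(s,[(170+242/4.4,10+98/4.4),(170+515/4.4,10+97/4.4),(170+72/4.4,10+296/4.4),(170+688/4.4,10+290/4.4)],.028)[:,:2]
print("V centre - disc across:",(dots-g)@ey)
```

```text
[0.51199255 0.21752851 0.12998533] 13.6
brass 231 280 7 31 face px (np.float64(255.8548387096774), np.float64(71.31918505942275))
[np.int64(196), np.int64(196), np.int64(196), np.int64(196)]
stop-to-disc centre along x (want .027): 0.025294015407245372 across 0.00022652841687561837
front edge-to-disc (want .100): 0.09916701897223762
V centre - disc across: [ 0.02075306 -0.02104424  0.04885361 -0.04937018]
```

These checks agree: the disc is within about 2 mm of home along the V and about 0.3 mm across it. The arm is clear, so I'm handing in.

```bash
python3 -c "
from workcell import robot
print(robot.state()['force'],robot.sign_off())"
```

```text
the job is handed in; nothing more can be done
[ 0.54338048  0.38968147 -0.14548077] None
```

The green connector is seated face up in the V of the smaller nest and released. I handed the job in at about 13.6 s; no verdict is reported.

I gripped it, set it upright on the front of the bed and let go. Then I pushed it along the V with closed fingers until it met a hard stop at about 10 N, and backed the arm away.

- **Along the V:** the final wrist picture puts its centre 25.3 mm from the back stop (27 mm when fully home) and 99.2 mm from the bed's front edge (100 mm when fully home).
- **Across the V:** it is about 0.3 mm off centre.
- **Orange and white connectors:** they read within about 1 mm of where they started.
- **Arm:** the wrist force at hand-in was below 1 N, with the arm clear of everything.

One check disagreed. My first final measurement was several millimetres out because it mixed pixels from two pictures while the arm was still settling. I repeated it on a single picture, and the figures above come from that one.

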